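Load the sensor module, lock it and hold the reader housing shut

TASK

Close up the analyser's reader housing: drop the black rectangular sensor module fully home into the pocket of the dark metal lower half and then swing the small locking lever all the way shut over it. Then put the white cover onto the two dowels, either way round, and press it firmly down against its sprung pins until it sits flush on the lower half with no gap; finish while still holding it pressed shut, without letting go. Leave the other things on the bench where they are.

Things in the scene. Friction and masses are not known exactly. Their poses are not given: they have to be found in the camera images.
- base: Lower half of the housing, fixed to the bench: dark steel slab 190 (own x) by 90 (own y) by 30 mm high, origin at the centre of its underside, z up, yaw within 0.4 rad of world x. Pocket in the middle of its top: 42.5 (x) by 26.5 (y) mm, 20 mm deep. Two upright dowels at x = -70 and +70, y = 0. Lever pivot, on a fixed 14 mm post, at x = -32 mm, y = 0.
- pocket (a point): Centre of the pocket's floor, 10 mm above the bench; axes as the lower half.
- lever (a joint): Locking lever: flat steel bar 10 mm wide, 47 to 52 mm above the bench, turning level about an upright pin at x = -32 mm, y = 0 of the lower half. 0 rad = shut, at its stop, along the lower half's +x over the pocket; grows anticlockwise seen from above (to its +y side), up to 2.2; starts at 1.4 to 2.1. Light friction keeps it where left. It passes 2 mm above a seated module.
- lever_post (a point): Top of the round steel post to move the lever by: 10 mm thick, 15 mm tall, standing upright on the bar 50 mm from the pivot; its top is 67 mm above the bench.
- pins (a joint): Four brass sprung pins of 10 mm on the lower half, at x = -70 and +70, y = -26 and +26 mm, moving together: 0 = up (6 mm above the slab's top), 0.006 m = pressed flush. Together they push up 5 N when up, about 10 N when flush, so they lift the cover off when it is not held; a push of some 15 N on the cover shuts it surely.
- module: Sensor module, loose, upright: black plastic block 40 (own x) by 24 (own y) by 35 mm high, small metal plate on top, about 60 g; origin at the centre of its underside, z up. Fits the pocket either way round, long side along the lower half's x; fully home its top stands 15 mm above the lower half.
- cover: Cover, loose: white plastic, 0.3 kg, 180 (own x) by 80 (own y) mm, origin at the centre of its underside, z up. End flanges 44 mm long, 12 mm thick, each with an 11 mm through hole, at x = -70 and +70, y = 0; between them a dome, hollow from below (84 by 66 by 40 mm), flat roof 45 mm above the underside. Seated flush its underside is 30 mm above the bench, on the sprung pins 36 mm.
- cover_rib (a point): Centre of the top of the cover's grip rib, which stands on the roof: 60 mm long (cover's x), 16 mm wide (y), 24 mm tall; its top is 69 mm above the cover's underside.
- canister: Bystander: black upright cylinder 30 mm across, 35 mm tall, origin under its centre.
- jar: Bystander: small amber jar 32 mm across, 50 mm tall, origin under its centre.
- reagent: Bystander: white reagent bottle 48 mm across, 100 mm tall, origin under its centre.
- carton: Bystander: white carton 70 by 110 by 70 mm, origin under its centre.
- driver: Bystander: screwdriver lying on the bench beyond the task's things.
- dowel_near (a point): Tip of the steel dowel at x = -70 mm of the lower half: 8 mm thick, tapering to 4 mm over its last 7 mm, 26 mm tall above the slab's top (tip 56 mm above the bench).
- dowel_far (a point): Tip of the like dowel at x = +70 mm of the lower half.
Things that resemble listed ones, but are neither listed nor needed, are in the scene too. Leave any orange or pink look-alike of the cover alone. What is shaped like the base but blue or orange is not meant.

How it is judged:
On the way, in this order (a step that is already met when the one before it is completed fails the run):
1. the module is fully home in the pocket (z of module in the frame of pocket below 0.003 m and horizontal distance between module and pocket below 0.005 m and angle between the x axis of module and the x axis of base, either way round below 0.15 rad), for 0.2 s.
2. the lever is shut over the seated module (value of joint lever below 0.12 rad and z of module in the frame of pocket below 0.003 m and horizontal distance between module and pocket below 0.005 m), for 0.2 s.
3. the cover is on both dowels and pressed flush (z of cover in the frame of base below 0.0318 m and horizontal distance between cover and base below 0.004 m and angle between the x axis of cover and the x axis of base, either way round below 0.06 rad), for 0.3 s.
At the end, for the whole second after the job is handed in: Module in the pocket (3 mm of its floor, 5 mm sideways), lever within 0.12 rad of shut, cover on both dowels (4 mm, 0.06 rad), level within 0.04 rad, gap under 1.8 mm, pressed on the lower half with over 1 N and still held down by the robot with over 2 N (all of step 2 and all of step 3 and z of cover in the frame of base above 0.027 m and angle between cover's own z axis and vertical below 0.04 rad and contact force between cover and base above 1 N and contact force between any of the fingers, the arm and cover above 2 N); the arm keeps its last pose, push and grip.
It fails at once if a bystander is disturbed (moved more than 30 mm) (distance of any of canister, jar, reagent, carton, driver from where it was at the start of the episode above 0.03 m).
It also fails if it takes over 72 s, if anything falls off the work surface, if the arm or the gripper's body presses on something with over 40 N, if the wrist force passes 120 N, or if a joint passes its speed limit or range.

ROBOT

A 7-joint arm with a two-finger parallel gripper is mounted at the origin on the work surface. World frame = base frame: x ahead of the robot, y to its left, z up, the work surface at z = 0. Lengths are in m, angles in rad, forces in N, time in s.
With the tool pointing down it reaches from about 0.4 to 0.85 m from the base axis. Payload 10.4 kg.
Tool frame: the origin (TCP) lies midway between the tips of the shut fingers; the grasp point (between the pads) lies 19 mm behind it; z points along the fingers, y is the line along which they close (so a half turn about z gives the same grasp; the last joint's range is limited). The gripper opens to 87 mm and grips with 3 to 60 N. Pads are 19 mm wide; open, the fingers measure 117 mm over their backs; the gripper's body (75 mm by 190 mm) begins 51 mm behind the grasp point.
Start: joints at [1.292, 0.332, -0.065, 1.46, 0.022, 1.35, -0.088], TCP at [0.158, -0.605, 0.223] pointing down, gripper open.
Joint ranges: [-2.6, 2.6], [-0.5, 2.12], [-1.47, 1.34], [0.16, 2.42], [-1.27, 4.41], [0.06, 2.06], [-2.6, 2.6]. Speed limits (rad/s): [2.22, 2.22, 2.79, 2.79, 3.14, 3.14, 3.14].

INTERFACE

Orientations are given as a unit quaternion [x, y, z, w].
In Python, from bench import sensors, eyes, order gives the robot as it stands.
- The arm moves only by the tool arm_command, never from a script. Its argument "steps" is a list of rows, each an object with "rot": the turn, a rotation vector about the world's x, y, z in degrees, a list of three; "slide": the shift along the world's x, y, z in m, a list of three; "grip": the opening, from 0 (shut) to 1 (fully open). A call has exactly 8 rows; each row shifts and turns the commanded pose from where the row before left it; what a row does not reach is not made up. A row lasts 1/8 s, in which the tool goes at most 62.5 mm and 10.7 degrees, less where a joint would pass 70% of its speed; a pose out of reach is approached as far as the arm can. A call with a gripper value outside its range is refused whole. The fingers move at their own pace and stop on an object; "newtons" is the grip in N (left out, the last holds). Time passes only in rows, so rows that do not move let the fingers close, or fill a call up. It gives the time, the measured TCP pose, the force, the opening and the grip force at its end, in the units of the state.
- sensors.read_state(): the state, without advancing time (a new reading comes with each control period).
- eyes.camera(name): name is "side" or "top"; returns a dict with "pixels" (400x640x3 uint8, red, green, blue), "intrinsics" (3x3 intrinsics, pixels), "pose" (4x4, takes a point from camera to world coordinates). Camera axes: x right, y down, z forward; pixel columns grow to the right and rows downward; lengths in m; the calibration is good to about 2 mm. A picture is of the moment at which its call begins. There is no depth.
- order.close_job(): hands the job in; it is judged then, once.
Trained networks look in a picture, given as the dict that the camera call returned (one of the last four; its "shot" number tells which), for a name from the list of things; names that differ only in an ending like _2 or _b are one class to them, and where a whole thing is asked for, a point or a joint stands for the part that bears it (a point fixed in the world has none). Each returns a list of dicts, best first, with "conf" (0 to 1); they miss things now and then, are a little off and sometimes report something else, mostly with a low value. They report only what shows in the picture. A call takes as long as a camera call. They do not tell look-alikes from the thing itself.
- eyes.look_for(name, picture): "bbox" ([left, top, right, bottom] in pixels, round what is visible of it).
The state is a dict: "time": time; "joint_positions": joint angles; "joint_vel": joint speeds; "joint_torque": joint torques, N m; "ee_pos": TCP position; "eef_rot": TCP orientation; "ft_force": force on the tool from outside, world axes, zero at the start; "torque": the same for the moment, N m; "width": finger opening in m; "grip_force": force on a finger pad.
Only numpy, scipy, OpenCV 4.12 (cv2) and the standard library are available. Lean on these libraries where they do the work, as an engineer would, in place of code of your own. Each camera call takes 0.05 s, during which the arm holds its last target. There are 200 camera calls.

## Working session

There is one attempt and no reset: what is moved stays moved. The work goes in short steps, Python scripts to look and compute and a tool call to move; the robot and the scene stay as the last step left them, time stands still between calls to the robot, and variables do not carry over. Pictures are saved under pics/ and viewed, at most 10 in all, crops included, and the job is handed in when it is done.

Besides the shell and the picture viewer there is one more tool, called after ">>>" by a JSON object that holds its "op" and its "data". arm_command: Moves the arm, as the interface text tells. Its arguments: {"type":"object","properties":{"steps":{"type":"array","items":{"type":"object","properties":{"rot":{"type":"array","items":{"type":"number"}},"slide":{"type":"array","items":{"type":"number"}},"grip":{"type":"number"}}}},"newtons":{"type":"number"}},"required":["steps"]}

```bash
mkdir -p pics; ls
cat > h.py <<'E'
import numpy as np,cv2
from bench import sensors,eyes,order
def shot(name,fn=None):
    p=eyes.camera(name)
    if fn: cv2.imwrite('pics/'+fn,cv2.cvtColor(p['pixels'],cv2.COLOR_RGB2BGR))
    return p
def ray(p,u,v,z):
    K=np.array(p['intrinsics']);T=np.array(p['pose'])
    d=T[:3,:3]@np.linalg.solve(K,[u,v,1]);o=T[:3,3]
    return o+d*(z-o[2])/d[2]
def proj(p,X):
    K=np.array(p['intrinsics']);T=np.array(p['pose'])
    X=np.atleast_2d(X);c=(X-T[:3,3])@T[:3,:3];q=c@K.T
    return q[:,:2]/q[:,2:]
E
python3 - <<'E'
from h import *
for n in('top','side'):
    p=shot(n,n+'0.png');print(n,np.round(p['pose'],3).tolist(),np.round(p['intrinsics'],1).tolist())
    for k in['base','module','cover','lever','lever_post','cover_rib','dowel_near','dowel_far','canister','jar','reagent','carton','driver']:
        print(k,[([round(x) for x in d['bbox']],round(d['conf'],2)) for d in eyes.look_for(k,p)][:4])
print(sensors.read_state())
E
```

```text
pics
top [[0.002, -0.992, 0.129, 0.383], [-1.0, -0.0, 0.014, -0.025], [-0.014, -0.129, -0.991, 1.163], [0.0, 0.0, 0.0, 1.0]] [[451.6, 0.0, 322.4], [0.0, 451.6, 209.5], [0.0, 0.0, 1.0]]
base [([446, 162, 492, 242], 0.89), ([374, 164, 413, 241], 0.78), ([419, 265, 465, 342], 0.78)]
module [([320, 194, 333, 208], 0.44), ([358, 111, 374, 136], 0.24)]
cover [([270, 251, 302, 321], 0.93), ([207, 184, 263, 261], 0.87), ([157, 270, 202, 347], 0.61)]
lever [([441, 296, 453, 324], 0.6), ([468, 191, 480, 219], 0.46), ([373, 208, 393, 220], 0.42)]
lever_post [([464, 189, 477, 215], 0.42), ([206, 97, 256, 135], 0.4), ([320, 192, 335, 212], 0.24)]
cover_rib [([202, 185, 262, 262], 0.93), ([272, 247, 305, 324], 0.72), ([155, 268, 208, 346], 0.63), ([372, 163, 418, 242], 0.58)]
dowel_near [([443, 162, 492, 243], 0.92), ([422, 267, 465, 347], 0.7), ([369, 161, 415, 242], 0.55)]
dowel_far [([421, 265, 463, 350], 0.96), ([371, 163, 418, 237], 0.79), ([444, 163, 494, 245], 0.72), ([269, 114, 336, 125], 0.44)]
canister [([315, 159, 328, 170], 0.67)]
jar []
reagent [([355, 108, 377, 138], 0.63), ([374, 16
[... 1313 characters left out ...]
t_positions': array([ 1.29240024,  0.33218765, -0.0646822 ,  1.4601058 ,  0.02160281,
        1.34987695, -0.0885066 ]), 'joint_vel': array([-0.00166373,  0.00085077, -0.00018467,  0.0006255 , -0.00108641,
        0.00160541,  0.0005409 ]), 'joint_torque': array([-3.63949800e-05, -6.23030090e+01,  2.46072718e-02, -3.90124476e+01,
       -6.10360829e-02,  3.14840558e-02,  1.53002577e-05]), 'ee_pos': array([ 0.15814889, -0.6046891 ,  0.22258043]), 'eef_rot': array([9.91833427e-01, 1.27539995e-01, 1.36467000e-05, 5.68752811e-05]), 'ft_force': array([-0.27160367,  1.18373051,  1.077741  ]), 'torque': array([-0.0362027 ,  0.04700572, -0.00121326]), 'grip_force': 0.0, 'width': 0.08738692714819224}
```

Run:
```python
import cv2
t=cv2.imread('pics/top0.png')[85:360,140:510];cv2.imwrite('pics/t1.png',cv2.resize(t,None,fx=2.16,fy=2.16,interpolation=2))
s=cv2.imread('pics/side0.png')[130:360,160:450];cv2.imwrite('pics/s1.png',cv2.resize(s,None,fx=2.6,fy=2.6,interpolation=2))
```

```text
(no output)
```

View pics/t1.png

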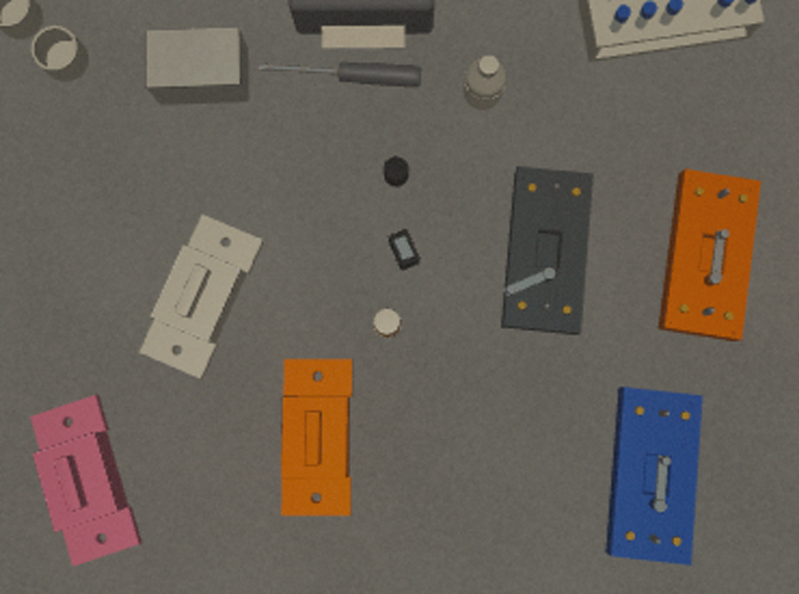

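View pics/s1.png

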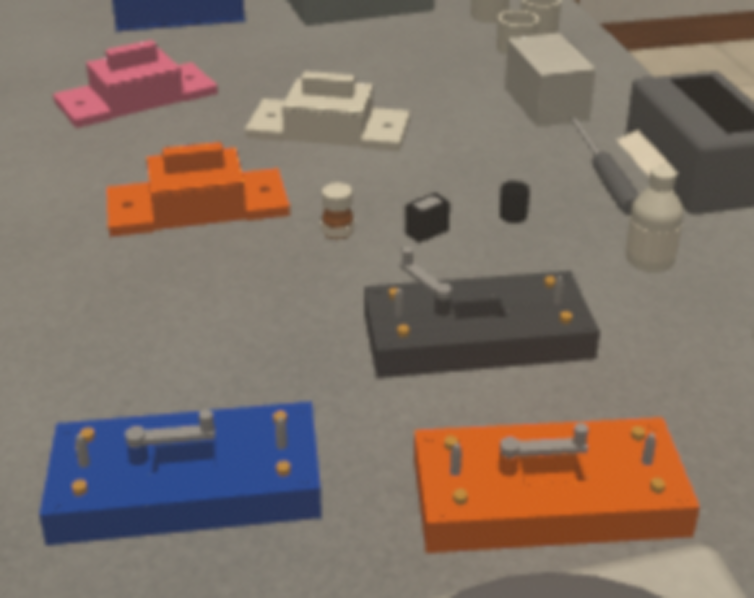

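Top crop: dark base at (393,201) px of the full picture with lever open to +y; the orange (471,202) and blue (443,304) ones are look-alikes. The module is the black block with metal plate at (327,201); the black round at (323,164) is the canister, the round at (319,234) is the jar. The white cover is at (233,222); pink and orange covers are look-alikes. The crops already confirm these.

```bash
cat > fit.py <<'E'
from h import *
from scipy.optimize import minimize
def box(x0,x1,y0,y1,z0,z1): return np.array([[x,y,z] for x in(x0,x1) for y in(y0,y1) for z in(z0,z1)])
M={'module':[box(-.02,.02,-.012,.012,0,.035)],
 'cover':[box(-.09,-.046,-.04,.04,0,.012),box(.046,.09,-.04,.04,0,.012),box(-.046,.046,-.037,.037,0,.045),box(-.03,.03,-.008,.008,.045,.069)],
 'base':[box(-.095,.095,-.045,.045,0,.03)]}
S=4
def sil(p,name,q,z=0,roi=None):
    c,s=np.cos(q[2]),np.sin(q[2]);R=np.array([[c,-s,0],[s,c,0],[0,0,1]])
    m=np.zeros((400*S,640*S),np.uint8)
    for b in M[name]:
        uv=proj(p,b@R.T+[q[0],q[1],z])
        h=cv2.convexHull(((uv+.5)*S*16-8).astype(np.int32));cv2.fillConvexPoly(m,h,255,shift=4)
    return cv2.resize(m,(640,400),interpolation=cv2.INTER_AREA).astype(float)/255
def mask(p,name,q):
    # soft foreground mask near the guess
    im=cv2.GaussianBlur(p['pixels'],(0,0),.4).astype(float)
    s=sil(p,name,q)
    near=cv2.dilate(s,np.ones((17,17)));inner=cv2.erode(s,np.ones((7,7)))if s.sum()>600 else s
    g=im.mean(2)
    bg=np.median(g[(near>0)&(cv2.dilate(s,np.ones((9,9)))<.01)]);fg=np.median(g[inner>.9])
    return np.clip((g-bg)/(fg-bg),0,1.0)*(near>0),bg,fg
def fit(ps,name,q0,z=0):
    ms=[mask(p,name,q0)for p in ps]
    f=lambda q:sum(((sil(p,name,q,z)-m[0])**2).sum()/m[0].sum() for p,m in zip(ps,ms))
    r=minimize(f,q0,method='Nelder-Mead',options=dict(initial_simplex=np.array(q0)+np.array([[0,0,0],[.008,0,0],[0,.008,0],[0,0,.15]]),xatol=1e-4,fatol=1e-5))
    return r.x,r.fun,[m[1:] for m in ms]
E
python3 - <<'E'
from fit import *
t=shot('top');s=shot('side')
im=t['pixels'].astype(int)
# brass pins
def pins(p,x0,y0,x1,y1):
    im=p['pixels'].astype(int);w=(im[...,0]-im[...,2]);w=np.where(w>35,w,0);m=np.zeros_like(w);m[y0:y1,x0:x1]=w[y0:y1,x0:x1]
    n,l,st,c=cv2.connectedComponentsWithStats((m>0).astype(np.uint8))
    return [(np.average(np.nonzero(l==i)[1],weights=m[l==i]),np.average(np.nonzero(l==i)[0],weights=m[l==i]),st[i,4]) for i in range(1,n)if st[i,4]>2]
for p,b in((t,(370,160,416,243)),(s,(298,225,392,262))):
    for u,v,a in pins(p,*b): print('pin',round(u,1),round(v,1),a,ray(p,u,v,.036).round(4))
for n,uv in(('module',(327,200.7)),('cover',(232.6,222.5)),('base',(393.7,201))):
    g=ray(t,*uv,.03)
    y={'module':.3,'cover':-.42,'base':0}[n]
    for ps in([t],[s],[t,s]):
        q,f,l=fit(ps,n,[g[0],g[1],y]);print(n,q.round(4),round(f,3),l)
E
```

```text
pin 386.0 171.3 14 [ 0.628  -0.1705  0.036 ]
pin 406.4 173.2 14 [ 0.6231 -0.2222  0.036 ]
pin 381.2 225.8 12 [ 0.489  -0.1565  0.036 ]
pin 402.1 227.9 13 [ 0.484  -0.2083  0.036 ]
pin 371.1 237.7 19 [ 0.6286 -0.1717  0.036 ]
pin 310.6 241.8 15 [ 0.4885 -0.1557  0.036 ]
pin 377.2 251.2 25 [ 0.6237 -0.2231  0.036 ]
pin 314.6 256.4 23 [ 0.4844 -0.2093  0.036 ]
module [ 0.5564 -0.0194  0.4088] 0.375 [(np.float64(97.0), np.float64(65.0))]
module [ 0.5579 -0.0184  0.4356] 0.18 [(np.float64(128.33333333333334), np.float64(46.666666666666664))]
module [ 0.557  -0.0195  0.4216] 0.568 [(np.float64(97.0), np.float64(65.0)), (np.float64(128.33333333333334), np.float64(46.666666666666664))]
cover [ 0.5033  0.2231 -0.3933] 0.124 [(np.float64(97.66666666666667), np.float64(148.66666666666666))]
cover [ 0.5059  0.2097 -0.2771] 0.883 [(np.float64(127.33333333333333), np.float64(123.33333333333333))]
cover [ 0.5033  0.2213 -0.3935] 1.068 [(np.float64(97.66666666666667), np.float64(148.66666666666666)), (np.float64(127.33333333333333), np.float64(123.33333333333333))]
base [ 0.5557 -0.1892 -0.099 ] 0.06 [(np.float64(96.33333333333333), np.float64(64.66666666666667))]
base [ 0.557  -0.1885 -0.0996] 0.026 [(np.float64(127.66666666666667), np.float64(76.33333333333333))]
base [ 0.5562 -0.1889 -0.0979] 0.089 [(np.float64(96.33333333333333), np.float64(64.66666666666667)), (np.float64(127.66666666666667), np.float64(76.33333333333333))]
```

>>> {"op": "arm_command", "data": {"steps": [{"slide": [0.025, 0.0366, 0], "rot": [0, 0, 1.2], "grip": 1}, {"slide": [0.025, 0.0366, 0], "rot": [0, 0, 1.2], "grip": 1}, {"slide": [0.025, 0.0366, 0], "rot": [0, 0, 1.2], "grip": 1}, {"slide": [0.025, 0.0366, 0], "rot": [0, 0, 1.2], "grip": 1}, {"slide": [0.025, 0.0366, 0], "rot": [0, 0, 1.2], "grip": 1}, {"slide": [0.025, 0.0366, 0], "rot": [0, 0, 1.2], "grip": 1}, {"slide": [0.025, 0.0366, 0], "rot": [0, 0, 1.2], "grip": 1}, {"slide": [0.025, 0.0366, 0], "rot": [0, 0, 1.0], "grip": 1}], "newtons": 20}}

```text
time: 2.5
ee_pos: [0.3589, -0.3107, 0.2228]
eef_rot: [0.978, 0.209, 0.0, 0.0]
ft_force: [0.3, -1.0, 0.5]
width: 0.0869
grip_force: 0.0
```

>>> {"op": "arm_command", "data": {"steps": [{"slide": [0.025, 0.0366, 0], "grip": 1}, {"slide": [0.025, 0.0366, 0], "grip": 1}, {"slide": [0.025, 0.0366, 0], "grip": 1}, {"slide": [0.025, 0.0366, 0], "grip": 1}, {"slide": [0.025, 0.0366, 0], "grip": 0.6}, {"slide": [0.025, 0.0366, 0], "grip": 0.6}, {"slide": [0.025, 0.0366, 0], "grip": 0.6}, {"slide": [0.024, 0.0296, 0], "grip": 0.6}]}}

```text
schema error: expected keys rot, slide, grip
```

```bash
cat > st.py <<'E'
from h import *
from scipy.spatial.transform import Rotation as R
def st():
    s=sensors.read_state();m=R.from_quat(s['eef_rot']).as_matrix()
    print('t',round(s['time'],2),'p',s['ee_pos'].round(4),'yaw',round(np.degrees(np.arctan2(m[1,0],m[0,0])),2),'zax',m[:,2].round(3),'F',s['ft_force'].round(1),'w',round(s['width'],4),'g',round(s['grip_force'],1),'j',s['joint_positions'].round(2))
    return s
if __name__=='__main__': st()
E
python3 st.py
```

```text
t 2.5 p [ 0.3589 -0.3107  0.2228] yaw 24.09 zax [ 0.    -0.001 -1.   ] F [ 0.3 -1.   0.5] w 0.0869 g 0.0 j [ 0.96  0.02 -0.35  1.83  0.01  1.3  -0.54]
```

>>> {"op": "arm_command", "data": {"steps": [{"slide": [0.025, 0.0366, 0], "rot": [0, 0, 0], "grip": 1}, {"slide": [0.025, 0.0366, 0], "rot": [0, 0, 0], "grip": 1}, {"slide": [0.025, 0.0366, 0], "rot": [0, 0, 0], "grip": 1}, {"slide": [0.025, 0.0366, 0], "rot": [0, 0, 0], "grip": 1}, {"slide": [0.025, 0.0366, -0.02], "rot": [0, 0, 0], "grip": 0.6}, {"slide": [0.025, 0.0366, -0.02], "rot": [0, 0, 0], "grip": 0.6}, {"slide": [0.025, 0.0366, -0.02], "rot": [0, 0, 0], "grip": 0.6}, {"slide": [0.024, 0.0356, -0.02], "rot": [0, 0, 0], "grip": 0.6}]}}

```text
time: 3.5
ee_pos: [0.558, -0.019, 0.1421]
eef_rot: [0.978, 0.208, 0.0, 0.0]
ft_force: [1.0, -0.9, -0.2]
width: 0.0559
grip_force: 0.0
```

```bash
python3 st.py
```

```text
t 3.5 p [ 0.558  -0.019   0.1421] yaw 24.03 zax [ 0.001 -0.    -1.   ] F [ 1.  -0.9 -0.2] w 0.0559 g 0.0 j [ 0.5   0.31 -0.64  1.72  0.2   1.18 -1.35]
```

Over the module; descend to TCP z 0.020 and grip.

>>> {"op": "arm_command", "data": {"steps": [{"slide": [-0.001, 0, -0.03], "rot": [0, 0, 0], "grip": 0.6}, {"slide": [0, 0, -0.03], "rot": [0, 0, 0], "grip": 0.6}, {"slide": [0, 0, -0.03], "rot": [0, 0, 0], "grip": 0.6}, {"slide": [0, 0, -0.02], "rot": [0, 0, 0], "grip": 0.6}, {"slide": [0, 0, -0.012], "rot": [0, 0, 0], "grip": 0.6}, {"slide": [0, 0, 0], "rot": [0, 0, 0], "grip": 0.1}, {"slide": [0, 0, 0], "rot": [0, 0, 0], "grip": 0.1}, {"slide": [0, 0, 0], "rot": [0, 0, 0], "grip": 0.1}], "newtons": 20}}

```text
time: 4.5
ee_pos: [0.5568, -0.0202, 0.0215]
eef_rot: [0.978, 0.208, 0.001, 0.0]
ft_force: [-1.0, -0.0, -0.6]
width: 0.0299
grip_force: 0.0
```

>>> {"op": "arm_command", "data": {"steps": [{"slide": [0, 0, 0], "rot": [0, 0, 0], "grip": 0.1}, {"slide": [0, 0, 0.04], "rot": [0, 0, 0], "grip": 0.1}, {"slide": [0, 0, 0.04], "rot": [0, 0, 0], "grip": 0.1}, {"slide": [0, 0, 0.04], "rot": [0, 0, -6], "grip": 0.1}, {"slide": [0, -0.04, 0], "rot": [0, 0, -6], "grip": 0.1}, {"slide": [0, -0.04, 0], "rot": [0, 0, -6], "grip": 0.1}, {"slide": [0, -0.04, 0], "rot": [0, 0, -6], "grip": 0.1}, {"slide": [-0.001, -0.0505, 0], "rot": [0, 0, -5.7], "grip": 0.1}]}}

```text
time: 5.5
ee_pos: [0.5547, -0.1928, 0.14]
eef_rot: [0.999, -0.052, -0.0, -0.0]
ft_force: [0.4, -0.3, -0.6]
width: 0.0233
grip_force: 20.0
```

Run:
```python
from st import *
st();p=shot('side','a1.png');t=shot('top','a1t.png');im=cv2.imread('pics/a1.png');u,v=proj(p,[[.556,-.19,.1]])[0];print(u,v,proj(t,[[.556,-.19,.1]]))
a=im[int(v)-80:int(v)+80,int(u)-100:int(u)+100];b=cv2.imread('pics/a1t.png')[120:280,300:500]
cv2.imwrite('pics/a1c.png',cv2.resize(np.hstack([a,b]),(800,320),interpolation=2))
```

```text
t 5.5 p [ 0.5547 -0.1928  0.14  ] yaw -5.96 zax [-0.001  0.    -1.   ] F [ 0.4 -0.3 -0.6] w 0.0233 g 20.0 j [ 0.64  0.35 -0.47  1.65  0.17  1.19 -1.54]
345.00654096731694 222.7790203115116 [[398.06152058 195.28667143]]
```

View pics/a1c.png

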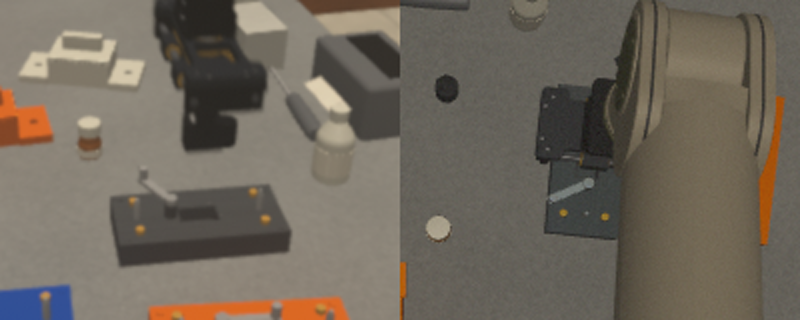

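Run:
```python
from st import *
s=st();p=shot('side')
u,v=proj(p,[s['ee_pos']])[0];print(u,v)
x0,y0=int(u)-40,int(v)-35
a=p['pixels'][y0:y0+60,x0:x0+80].astype(float);a=np.clip(a*2.2,0,255).astype(np.uint8)
a=cv2.resize(a,None,fx=10,fy=10,interpolation=cv2.INTER_CUBIC)
# predicted module outline
th=np.radians(-5.7);c,q=np.cos(th),np.sin(th)
from fit import box
b=M=box(-.02,.02,-.012,.012,-.02,.015);b=b@np.array([[c,-q,0],[q,c,0],[0,0,1]]).T+s['ee_pos']
h=cv2.convexHull(((proj(p,b)-[x0,y0]+.5)*10).astype(np.int32));cv2.polylines(a,[h],True,(255,0,0),1)
cv2.imwrite('pics/a2.png',a[...,::-1])
```

```text
t 5.6 p [ 0.5532 -0.1994  0.1394] yaw -6.48 zax [-0.002 -0.003 -1.   ] F [ 0.7  0.6 -1.2] w 0.0235 g 20.0 j [ 0.65  0.35 -0.47  1.65  0.17  1.19 -1.54]
346.05651547377323 209.72372566151472
```

View pics/a2.png

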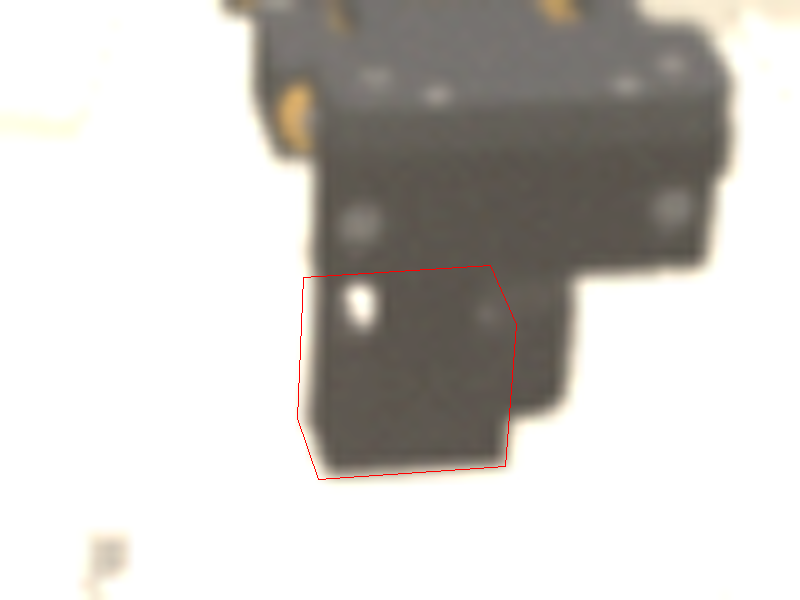

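>>> {"op": "arm_command", "data": {"steps": [{"slide": [0, 0, -0.02], "rot": [0, 0, 0], "grip": 0.1}, {"slide": [0, 0, -0.02], "rot": [0, 0, 0], "grip": 0.1}, {"slide": [0, 0, -0.02], "rot": [0, 0, 0], "grip": 0.1}, {"slide": [0, 0, -0.01], "rot": [0, 0, 0], "grip": 0.1}, {"slide": [0, 0, -0.01], "rot": [0, 0, 0], "grip": 0.1}, {"slide": [0, 0, 0], "rot": [0, 0, 0], "grip": 0.1}, {"slide": [0, 0, 0], "rot": [0, 0, 0], "grip": 0.1}, {"slide": [0, 0, 0], "rot": [0, 0, 0], "grip": 0.1}]}}

```text
time: 6.65
ee_pos: [0.5556, -0.1907, 0.0612]
eef_rot: [0.999, -0.049, 0.001, 0.0]
ft_force: [-0.5, -0.8, -0.9]
width: 0.0238
grip_force: 20.0
```

Run:
```python
from st import *
from fit import box
s=st();p=shot('side');st()
u,v=proj(p,[[.556,-.19,.04]])[0]
x0,y0=int(u)-40,int(v)-35
a=p['pixels'][y0:y0+60,x0:x0+80].astype(float);a=np.clip(a*2.,0,255).astype(np.uint8)
a=cv2.resize(a,None,fx=10,fy=10,interpolation=cv2.INTER_CUBIC)
th=-.0995;c,q=np.cos(th),np.sin(th);R3=np.array([[c,-q,0],[q,c,0],[0,0,1]])
d=lambda P,col:cv2.polylines(a,[((proj(p,P)-[x0,y0]+.5)*10).astype(np.int32)],True,col,1)
b=box(-.02,.02,-.012,.012,-.02,.015)@R3.T+s['ee_pos']
h=cv2.convexHull(proj(p,b).astype(np.float32))[:,0]
cv2.polylines(a,[((h-[x0,y0]+.5)*10).astype(np.int32)],True,(255,0,0),1)
sq=lambda X,Y,z:np.array([[-X,-Y,z],[X,-Y,z],[X,Y,z],[-X,Y,z]])@R3.T+[.556,-.1895,0]
d(sq(.02125,.01325,.03),(0,255,0));d(sq(.095,.045,.03),(0,255,0))
cv2.imwrite('pics/a3.png',a[...,::-1])
```

```text
t 6.65 p [ 0.5556 -0.1907  0.0612] yaw -5.65 zax [ 0.001 -0.    -1.   ] F [-0.5 -0.8 -0.9] w 0.0238 g 20.0 j [ 0.63  0.43 -0.46  1.72  0.22  1.04 -1.57]
t 6.7 p [ 0.5555 -0.1907  0.0611] yaw -5.65 zax [ 0.001 -0.    -1.   ] F [ 0.4 -0.4 -0.8] w 0.0239 g 20.0 j [ 0.63  0.43 -0.46  1.72  0.22  1.04 -1.57]
```

View pics/a3.png

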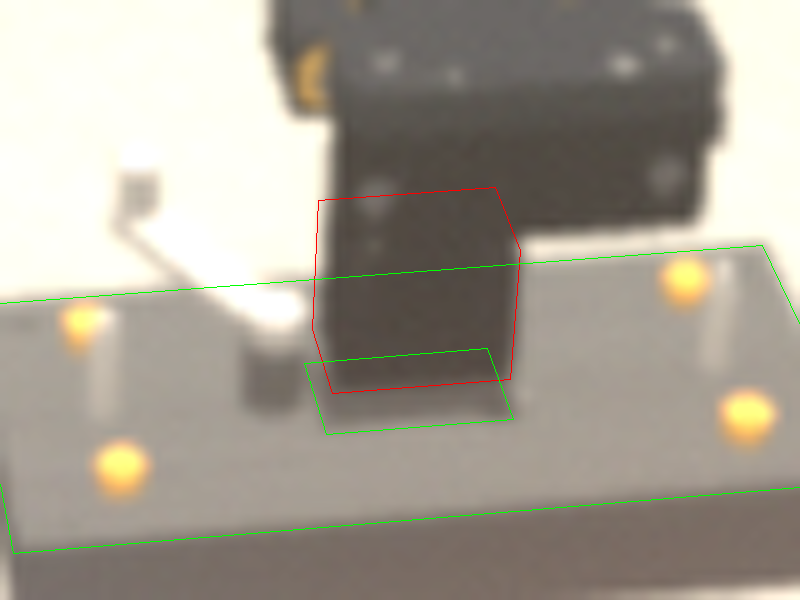

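>>> {"op": "arm_command", "data": {"steps": [{"slide": [0.0005, 0.001, 0], "rot": [0, 0, 0], "grip": 0.1}, {"slide": [0, 0, -0.004], "rot": [0, 0, 0], "grip": 0.1}, {"slide": [0, 0, -0.003], "rot": [0, 0, 0], "grip": 0.1}, {"slide": [0, 0, -0.003], "rot": [0, 0, 0], "grip": 0.1}, {"slide": [0, 0, -0.002], "rot": [0, 0, 0], "grip": 0.1}, {"slide": [0, 0, -0.002], "rot": [0, 0, 0], "grip": 0.1}, {"slide": [0, 0, -0.002], "rot": [0, 0, 0], "grip": 0.1}, {"slide": [0, 0, 0], "rot": [0, 0, 0], "grip": 0.1}]}}

```text
time: 7.7
ee_pos: [0.5556, -0.1896, 0.0444]
eef_rot: [0.999, -0.049, -0.0, 0.0]
ft_force: [-0.1, -0.4, -0.3]
width: 0.0239
grip_force: 20.0
```

```bash
python3 st.py
```

```text
t 7.7 p [ 0.5556 -0.1896  0.0444] yaw -5.64 zax [-0.  0. -1.] F [-0.1 -0.4 -0.3] w 0.0239 g 20.0 j [ 0.62  0.45 -0.45  1.73  0.23  1.01 -1.58]
```

>>> {"op": "arm_command", "data": {"steps": [{"slide": [0, 0, -0.003], "rot": [0, 0, 0], "grip": 0.1}, {"slide": [0, 0, -0.003], "rot": [0, 0, 0], "grip": 0.1}, {"slide": [0, 0, -0.003], "rot": [0, 0, 0], "grip": 0.1}, {"slide": [0, 0, -0.002], "rot": [0, 0, 0], "grip": 0.1}, {"slide": [0, 0, 0], "rot": [0, 0, 0], "grip": 0.1}, {"slide": [0, 0, 0], "rot": [0, 0, 0], "grip": 0.45}, {"slide": [0, 0, 0], "rot": [0, 0, 0], "grip": 0.45}, {"slide": [0, 0, 0], "rot": [0, 0, 0], "grip": 0.45}]}}

```text
time: 8.7
ee_pos: [0.5557, -0.1896, 0.0337]
eef_rot: [0.999, -0.049, 0.0, 0.0]
ft_force: [0.1, -0.1, -0.4]
width: 0.0379
grip_force: 0.0
```

```bash
python3 st.py
```

```text
t 8.7 p [ 0.5557 -0.1896  0.0337] yaw -5.65 zax [ 0. -0. -1.] F [ 0.1 -0.1 -0.4] w 0.0379 g 0.0 j [ 0.62  0.47 -0.45  1.74  0.24  0.99 -1.59]
```

>>> {"op": "arm_command", "data": {"steps": [{"slide": [0, 0, 0.03], "rot": [0, 0, 0], "grip": 0.45}, {"slide": [0, 0, 0], "rot": [0, 0, 0], "grip": 0}, {"slide": [0, 0, 0], "rot": [0, 0, 0], "grip": 0}, {"slide": [0, 0, 0], "rot": [0, 0, 0], "grip": 0}, {"slide": [0, 0, -0.009], "rot": [0, 0, 0], "grip": 0}, {"slide": [0, 0, -0.005], "rot": [0, 0, 0], "grip": 0}, {"slide": [0, 0, -0.003], "rot": [0, 0, 0], "grip": 0}, {"slide": [0, 0, -0.002], "rot": [0, 0, 0], "grip": 0}]}}

```text
time: 9.7
ee_pos: [0.5555, -0.1896, 0.0454]
eef_rot: [0.999, -0.049, -0.0, 0.0]
ft_force: [-11.2, 3.2, 25.3]
width: 0.0004
grip_force: 12.4
```

Run:
```python
from st import *
st();p=shot('side');t=shot('top')
B=np.array([.556,-.1895]);th=-.0995
u,v=proj(p,[[.53,-.16,.05]])[0];x0,y0=int(u)-40,int(v)-35
a=p['pixels'][y0:y0+60,x0:x0+80].astype(float);a=np.clip(a*1.6,0,255).astype(np.uint8)
a=cv2.resize(a,None,fx=10,fy=10,interpolation=cv2.INTER_CUBIC)
for ang in np.arange(1.4,2.2,.1):
    l=np.array([-.032+.05*np.cos(ang),.05*np.sin(ang)]);w=[B[0]+np.cos(th)*l[0]-np.sin(th)*l[1],B[1]+np.sin(th)*l[0]+np.cos(th)*l[1],.067]
    q=(proj(p,[w])[0]-[x0,y0]+.5)*10;cv2.putText(a,'%.1f'%ang,(int(q[0])-8,int(q[1])),0,.35,(255,0,0),1);cv2.circle(a,(int(q[0]),int(q[1])),2,(0,255,0),-1);print(round(ang,1),np.round(w,4))
cv2.imwrite('pics/a4.png',a[...,::-1])
```

```text
t 9.7 p [ 0.5555 -0.1896  0.0454] yaw -5.65 zax [-0.001 -0.    -1.   ] F [-11.2   3.2  25.3] w 0.0004 g 12.4 j [ 0.62  0.45 -0.45  1.73  0.23  1.01 -1.58]
1.4 [ 0.5375 -0.1381  0.067 ]
1.5 [ 0.5326 -0.137   0.067 ]
1.6 [ 0.5277 -0.1364  0.067 ]
1.7 [ 0.5227 -0.1363  0.067 ]
1.8 [ 0.5177 -0.1367  0.067 ]
1.9 [ 0.5128 -0.1376  0.067 ]
2.0 [ 0.508 -0.139  0.067]
2.1 [ 0.5033 -0.1409  0.067 ]
2.2 [ 0.4989 -0.1432  0.067 ]
```

View pics/a4.png

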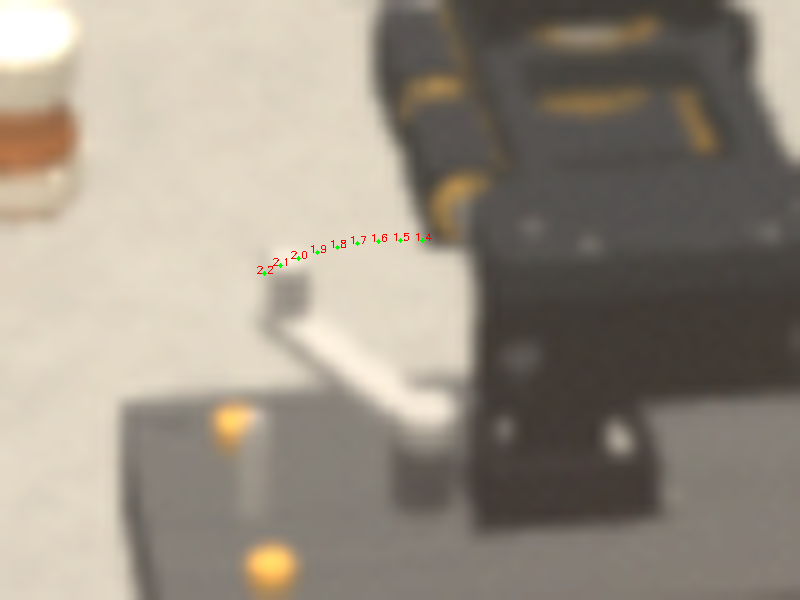

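>>> {"op": "arm_command", "data": {"steps": [{"slide": [0, 0, 0.04], "rot": [0, 0, 0], "grip": 0}, {"slide": [0, 0, 0.01], "rot": [0, 0, 0], "grip": 0.35}, {"slide": [-0.025, 0.025, 0], "rot": [0, 0, 0], "grip": 0.35}, {"slide": [-0.0245, 0.0246, 0], "rot": [0, 0, 0], "grip": 0.35}, {"slide": [0, 0, 0], "rot": [0, 0, 0], "grip": 0.35}, {"slide": [0, 0, -0.02], "rot": [0, 0, 0], "grip": 0.35}, {"slide": [0, 0, -0.01], "rot": [0, 0, 0], "grip": 0.35}, {"slide": [0, 0, 0], "rot": [0, 0, 0], "grip": 0.35}], "newtons": 25}}

```text
time: 10.8
ee_pos: [0.5058, -0.1401, 0.0638]
eef_rot: [0.999, -0.049, -0.001, -0.0]
ft_force: [-0.6, -0.2, 0.4]
width: 0.0306
grip_force: 0.0
```

```bash
python3 st.py
```

```text
t 10.8 p [ 0.5058 -0.1401  0.0638] yaw -5.66 zax [-0.001  0.001 -1.   ] F [-0.6 -0.2  0.4] w 0.0306 g 0.0 j [ 0.62  0.31 -0.5   1.88  0.17  1.   -1.62]
```

>>> {"op": "arm_command", "data": {"steps": [{"slide": [0, 0, -0.005], "rot": [0, 0, 0], "grip": 0.35}, {"slide": [0, 0, -0.003], "rot": [0, 0, 0], "grip": 0.35}, {"slide": [0, 0, 0], "rot": [0, 0, 0], "grip": 0}, {"slide": [0, 0, 0], "rot": [0, 0, 0], "grip": 0}, {"slide": [0, 0, 0], "rot": [0, 0, 0], "grip": 0}, {"slide": [0, 0, 0], "rot": [0, 0, 0], "grip": 0}, {"slide": [0, 0, 0], "rot": [0, 0, 0], "grip": 0}, {"slide": [0, 0, 0], "rot": [0, 0, 0], "grip": 0}], "newtons": 25}}

```text
time: 11.8
ee_pos: [0.5063, -0.14, 0.0567]
eef_rot: [0.999, -0.049, 0.0, 0.0]
ft_force: [-0.1, 0.2, 1.2]
width: 0.0084
grip_force: 25.0
```

Run:
```python
from st import *
s=st()
B=np.array([.556,-.1895]);th=-.0995
f=lambda a:np.array([B[0]+np.cos(th)*(-.032+.05*np.cos(a))-np.sin(th)*.05*np.sin(a),B[1]+np.sin(th)*(-.032+.05*np.cos(a))+np.cos(th)*.05*np.sin(a)])
d=s['ee_pos'][:2]-f(0)*0
pv=f(0)-.05*np.array([np.cos(th),np.sin(th)]);a0=np.arctan2(*(s['ee_pos'][:2]-pv)[::-1])-th;print('ang',a0,np.linalg.norm(s['ee_pos'][:2]-pv))
P=[s['ee_pos'][:2]]+[f(a) for a in np.linspace(a0,-.02,17)[1:]]
print(np.diff(P,axis=0).round(4).tolist())
```

```text
t 11.8 p [ 0.5063 -0.14    0.0567] yaw -5.64 zax [ 0. -0. -1.] F [-0.1  0.2  1.2] w 0.0084 g 25.0 j [ 0.62  0.32 -0.5   1.88  0.18  0.98 -1.63]
ang 2.0390895174062447 0.04965046702092248
[[0.006, 0.0023], [0.0063, 0.0011], [0.0064, 0.0003], [0.0064, -0.0005], [0.0063, -0.0013], [0.0061, -0.0021], [0.0057, -0.0029], [0.0053, -0.0036], [0.0048, -0.0043], [0.0042, -0.0048], [0.0036, -0.0053], [0.0029, -0.0058], [0.0021, -0.0061], [0.0013, -0.0063], [0.0005, -0.0064], [-0.0004, -0.0064]]
```

Gripped (width ≈ post). Swing along the arc.

>>> {"op": "arm_command", "data": {"steps": [{"slide": [0.006, 0.0023, 0], "rot": [0, 0, 0], "grip": 0}, {"slide": [0.0063, 0.0011, 0], "rot": [0, 0, 0], "grip": 0}, {"slide": [0.0064, 0.0003, 0], "rot": [0, 0, 0], "grip": 0}, {"slide": [0.0064, -0.0005, 0], "rot": [0, 0, 0], "grip": 0}, {"slide": [0.0063, -0.0013, 0], "rot": [0, 0, 0], "grip": 0}, {"slide": [0.0061, -0.0021, 0], "rot": [0, 0, 0], "grip": 0}, {"slide": [0.0057, -0.0029, 0], "rot": [0, 0, 0], "grip": 0}, {"slide": [0.0053, -0.0036, 0], "rot": [0, 0, 0], "grip": 0}]}}

```text
time: 12.8
ee_pos: [0.5564, -0.1439, 0.0568]
eef_rot: [0.999, -0.048, 0.001, -0.002]
ft_force: [2.5, 9.8, 0.2]
width: 0.0086
grip_force: 25.0
```

```bash
python3 st.py
```

```text
t 12.8 p [ 0.5564 -0.1439  0.0568] yaw -5.52 zax [ 0.002  0.003 -1.   ] F [2.5 9.8 0.2] w 0.0086 g 25.0 j [ 0.58  0.42 -0.48  1.76  0.22  1.02 -1.65]
```

>>> {"op": "arm_command", "data": {"steps": [{"slide": [0.0048, -0.0043, 0], "rot": [0, 0, 0], "grip": 0}, {"slide": [0.0042, -0.0048, 0], "rot": [0, 0, 0], "grip": 0}, {"slide": [0.0036, -0.0053, 0], "rot": [0, 0, 0], "grip": 0}, {"slide": [0.0029, -0.0058, 0], "rot": [0, 0, 0], "grip": 0}, {"slide": [0.0021, -0.0061, 0], "rot": [0, 0, 0], "grip": 0}, {"slide": [0.0013, -0.0063, 0], "rot": [0, 0, 0], "grip": 0}, {"slide": [0.0005, -0.0064, 0], "rot": [0, 0, 0], "grip": 0}, {"slide": [-0.0004, -0.0064, 0], "rot": [0, 0, 0], "grip": 0}]}}

```text
time: 13.8
ee_pos: [0.5786, -0.1911, 0.0574]
eef_rot: [0.999, -0.048, 0.005, -0.001]
ft_force: [15.5, 1.9, -7.6]
width: 0.0088
grip_force: 25.0
```

Run:
```python
from st import *
s=st()
pv=np.array([.556,-.1895])-.032*np.array([np.cos(-.0995),np.sin(-.0995)]);d=s['ee_pos'][:2]-pv;print(np.arctan2(d[1],d[0])+.0995,np.hypot(*d))
```

```text
t 13.8 p [ 0.5786 -0.1911  0.0574] yaw -5.53 zax [ 0.01   0.001 -1.   ] F [15.5  1.9 -7.6] w 0.0088 g 25.0 j [ 0.61  0.47 -0.46  1.67  0.23  1.04 -1.59]
0.012114916438908468 0.054609767570471666
```

>>> {"op": "arm_command", "data": {"steps": [{"slide": [0, -0.002, 0], "rot": [0, 0, 0], "grip": 0}, {"slide": [0, -0.001, 0], "rot": [0, 0, 0], "grip": 0}, {"slide": [0, 0, 0], "rot": [0, 0, 0], "grip": 0}, {"slide": [0, 0, 0], "rot": [0, 0, 0], "grip": 0.3}, {"slide": [0, 0, 0], "rot": [0, 0, 0], "grip": 0.3}, {"slide": [0, 0, 0], "rot": [0, 0, 0], "grip": 0.3}, {"slide": [0, 0, 0.04], "rot": [0, 0, 0], "grip": 0.3}, {"slide": [0, 0, 0.06], "rot": [0, 0, 0], "grip": 0.3}]}}

```text
time: 14.8
ee_pos: [0.5722, -0.1955, 0.1559]
eef_rot: [0.999, -0.05, -0.002, -0.0]
ft_force: [1.3, -0.8, 1.0]
width: 0.0259
grip_force: 0.0
```

>>> {"op": "arm_command", "data": {"steps": [{"slide": [-0.01, 0.045, 0.02], "rot": [0, 0, -2], "grip": 0.5}, {"slide": [-0.01, 0.045, 0], "rot": [0, 0, -2], "grip": 0.5}, {"slide": [-0.01, 0.045, 0], "rot": [0, 0, -2], "grip": 0.5}, {"slide": [-0.01, 0.045, 0], "rot": [0, 0, -2], "grip": 0.5}, {"slide": [-0.01, 0.045, 0], "rot": [0, 0, -2], "grip": 0.5}, {"slide": [-0.01, 0.045, 0], "rot": [0, 0, -2], "grip": 0.5}, {"slide": [-0.005, 0.045, 0], "rot": [0, 0, -2], "grip": 0.5}, {"slide": [0, 0.045, 0], "rot": [0, 0, -2], "grip": 0.5}]}}

```text
time: 15.8
ee_pos: [0.5085, 0.1656, 0.1768]
eef_rot: [0.982, -0.189, 0.0, 0.0]
ft_force: [0.9, -0.7, 0.4]
width: 0.0434
grip_force: 0.0
```

Run:
```python
from st import *
s=st();p=shot('side');st();t=shot('top')
u,v=proj(p,[[.556,-.19,.04]])[0];x0,y0=int(u)-50,int(v)-38
a=np.clip(p['pixels'][y0:y0+75,x0:x0+100].astype(float)*1.6,0,255).astype(np.uint8)
a=cv2.resize(a,None,fx=8,fy=8,interpolation=cv2.INTER_CUBIC)
B=np.array([.556,-.1895]);th=-.0995
for ang in(0,.12,.3):
    l=np.array([-.032+.05*np.cos(ang),.05*np.sin(ang)]);w=[B[0]+np.cos(th)*l[0]-np.sin(th)*l[1],B[1]+np.sin(th)*l[0]+np.cos(th)*l[1],.067]
    q=(proj(p,[w])[0]-[x0,y0]+.5)*8;cv2.circle(a,(int(q[0]),int(q[1])),2,(255,0,0),-1)
cv2.imwrite('pics/a5.png',a[...,::-1])
from fit import *
print('cover',fit([t],'cover',[.5033,.2231,-.39]))
im=t['pixels'];x0,y0=190,170;c=cv2.resize(np.clip(im[y0:y0+100,x0:x0+133]*1.5,0,255).astype(np.uint8),None,fx=6,fy=6,interpolation=cv2.INTER_CUBIC)
cv2.imwrite('pics/a6.png',c[...,::-1])
```

```text
t 15.8 p [0.5085 0.1656 0.1768] yaw -21.76 zax [ 0.001 -0.001 -1.   ] F [ 0.9 -0.7  0.4] w 0.0434 g 0.0 j [ 0.2   0.23 -0.68  1.73  0.15  1.23 -2.47]
t 15.85 p [0.5074 0.1725 0.1771] yaw -21.49 zax [ 0.001  0.003 -1.   ] F [-2.9  4.6  1. ] w 0.0435 g 0.0 j [ 0.2   0.23 -0.69  1.73  0.15  1.23 -2.48]
cover (array([0.51500535, 0.19531596, 0.00757548]), np.float64(0.48385385764409516), [(np.float64(99.33333333333333), np.float64(94.33333333333333))])
```

View pics/a5.png

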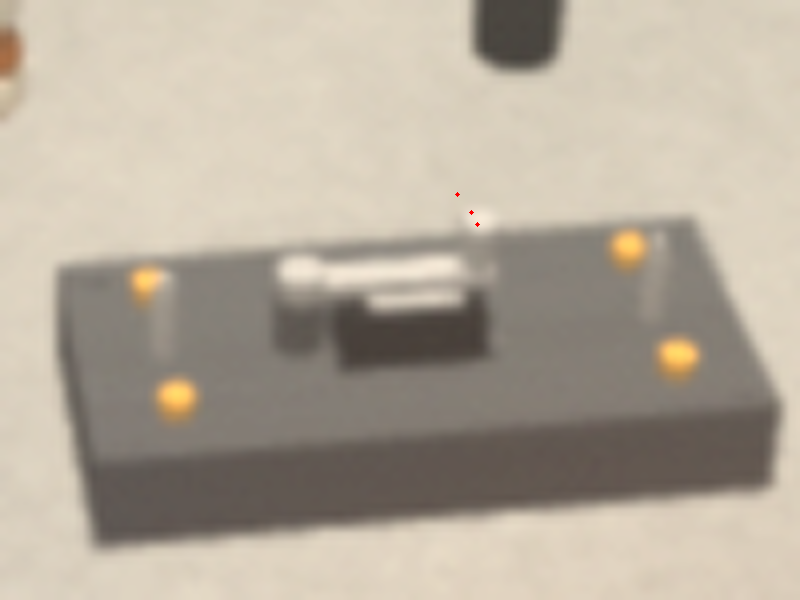

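>>> {"op": "arm_command", "data": {"steps": [{"slide": [0, 0, 0], "rot": [0, 0, 10.5], "grip": 0.5}, {"slide": [0, 0, 0], "rot": [0, 0, 10.5], "grip": 0.5}, {"slide": [0, 0, 0], "rot": [0, 0, 10.5], "grip": 0.5}, {"slide": [0, 0, 0], "rot": [0, 0, 10.5], "grip": 0.5}, {"slide": [0, 0, 0], "rot": [0, 0, 10.5], "grip": 0.5}, {"slide": [0, 0, 0], "rot": [0, 0, 10.5], "grip": 0.5}, {"slide": [0, 0, 0], "rot": [0, 0, 10.5], "grip": 0.5}, {"slide": [0, 0, 0], "rot": [0, 0, 10.5], "grip": 0.5}]}}

```text
time: 16.9
ee_pos: [0.5089, 0.1637, 0.1764]
eef_rot: [0.854, 0.52, -0.0, 0.0]
ft_force: [0.0, -0.3, 0.3]
width: 0.0436
grip_force: 0.0
```

>>> {"op": "arm_command", "data": {"steps": [{"slide": [0, 0, 0], "rot": [0, 0, 10.5], "grip": 0.5}, {"slide": [0, 0, 0], "rot": [0, 0, 10.5], "grip": 0.5}, {"slide": [0, 0, 0], "rot": [0, 0, 10.5], "grip": 0.5}, {"slide": [0, 0, 0], "rot": [0, 0, 10.5], "grip": 0.5}, {"slide": [0, 0, 0], "rot": [0, 0, 10.5], "grip": 0.5}, {"slide": [0, 0, 0], "rot": [0, 0, 10.5], "grip": 0.5}, {"slide": [0, 0, 0], "rot": [0, 0, 10.5], "grip": 0.5}, {"slide": [0, 0, 0], "rot": [0, 0, 10.5], "grip": 0.5}]}}

```text
time: 17.9
ee_pos: [0.5089, 0.1637, 0.1764]
eef_rot: [0.287, 0.958, -0.0, 0.0]
ft_force: [0.4, -0.4, 1.1]
width: 0.0435
grip_force: 0.0
```

Run:
```python
from fit import *
from st import st
st()
img=cv2.cvtColor(cv2.imread('pics/side0.png'),cv2.COLOR_BGR2RGB);s=shot('side');
g=lambda q:fit([dict(s,pixels=img)],'cover',q)
d=dict(s,pixels=img)
# hole centres in side0 and top0
t=shot('top')
print(proj(s,np.array([[.5033,.2231,.069]])))
for n,f,p in(('top','top0',t),('side','side0',s)):
    im=cv2.imread('pics/%s.png'%f).mean(2)
    for sg in(1,-1):
        c=np.array([.5033+sg*.07*np.cos(-.3933),.2231+sg*.07*np.sin(-.3933),.012])
        u,v=proj(p,[c])[0];iu,iv=round(u),round(v);w=im[iv-5:iv+6,iu-5:iu+6];w=np.clip(np.median(w)-12-w,0,None)
        yy,xx=np.mgrid[iv-5:iv+6,iu-5:iu+6];uu,vv=(xx*w).sum()/w.sum(),(yy*w).sum()/w.sum()
        print(n,sg,(round(u,1),round(v,1)),(round(uu,1),round(vv,1)),ray(p,uu,vv,.010).round(4),c.round(4))
```

```text
t 17.9 p [0.5089 0.1637 0.1764] yaw 146.64 zax [ 0.    -0.001 -1.   ] F [ 0.4 -0.4  1.1] w 0.0435 g 0.0 j [ 0.54  0.36 -1.12  1.72  0.34  1.28  0.34]
[[285.61719596 158.63533779]]
top 1 (np.float64(243.2), np.float64(196.2)) (np.float64(243.9), np.float64(196.5)) [0.5675 0.1949 0.01  ] [0.568  0.1963 0.012 ]
top -1 (np.float64(221.0), np.float64(246.2)) (np.float64(221.2), np.float64(246.5)) [0.438  0.2498 0.01  ] [0.4386 0.2499 0.012 ]
side 1 (np.float64(308.6), np.float64(177.5)) (np.float64(310.7), np.float64(179.5)) [0.572  0.1858 0.01  ] [0.568  0.1963 0.012 ]
side -1 (np.float64(263.6), np.float64(173.8)) (np.float64(267.2), np.float64(174.3)) [0.4494 0.248  0.01  ] [0.4386 0.2499 0.012 ]
```

>>> {"op": "arm_command", "data": {"steps": [{"slide": [-0.003, 0.03, 0], "rot": [0, 0, 5.3], "grip": 0.5}, {"slide": [-0.003, 0.029, 0], "rot": [0, 0, 5.3], "grip": 0.5}, {"slide": [0, 0, 0], "rot": [0, 0, 0], "grip": 0.5}, {"slide": [0, 0, -0.03], "rot": [0, 0, 0], "grip": 0.5}, {"slide": [0, 0, -0.03], "rot": [0, 0, 0], "grip": 0.5}, {"slide": [0, 0, -0.03], "rot": [0, 0, 0], "grip": 0.5}, {"slide": [0, 0, 0], "rot": [0, 0, 0], "grip": 0.5}, {"slide": [0, 0, 0], "rot": [0, 0, 0], "grip": 0.5}]}}

```text
time: 19.0
ee_pos: [0.5033, 0.2237, 0.0877]
eef_rot: [0.201, 0.98, 0.0, 0.0]
ft_force: [0.4, 0.5, 0.4]
width: 0.0435
grip_force: 0.0
```

```bash
python3 st.py
```

```text
t 19.0 p [0.5033 0.2237 0.0877] yaw 156.82 zax [ 0.001  0.    -1.   ] F [0.4 0.5 0.4] w 0.0435 g 0.0 j [ 0.36  0.51 -1.07  1.77  0.49  1.15  0.3 ]
```

>>> {"op": "arm_command", "data": {"steps": [{"slide": [0, -0.001, -0.02], "rot": [0, 0, 0.4], "grip": 0.5}, {"slide": [0, 0, -0.015], "rot": [0, 0, 0], "grip": 0.5}, {"slide": [0, 0, -0.0055], "rot": [0, 0, 0], "grip": 0.5}, {"slide": [0, 0, 0], "rot": [0, 0, 0], "grip": 0.5}, {"slide": [0, 0, 0], "rot": [0, 0, 0], "grip": 0}, {"slide": [0, 0, 0], "rot": [0, 0, 0], "grip": 0}, {"slide": [0, 0, 0], "rot": [0, 0, 0], "grip": 0}, {"slide": [0, 0, 0], "rot": [0, 0, 0], "grip": 0}], "newtons": 50}}

```text
time: 20.0
ee_pos: [0.5027, 0.2229, 0.0461]
eef_rot: [0.196, 0.981, 0.0, 0.0]
ft_force: [-0.3, 0.3, -0.1]
width: 0.0156
grip_force: 50.0
```

```bash
python3 st.py
```

```text
t 20.0 p [0.5027 0.2229 0.0461] yaw 157.35 zax [ 0.  0. -1.] F [-0.3  0.3 -0.1] w 0.0156 g 50.0 j [ 0.33  0.57 -1.03  1.81  0.55  1.09  0.28]
```

>>> {"op": "arm_command", "data": {"steps": [{"slide": [0, 0, 0.02], "rot": [0, 0, 0], "grip": 0}, {"slide": [0, 0, 0.04], "rot": [0, 0, 0], "grip": 0}, {"slide": [0, 0, 0.04], "rot": [0, 0, 0], "grip": 0}, {"slide": [0, 0, 0.03], "rot": [0, 0, 0], "grip": 0}, {"slide": [0.005, -0.03, 0], "rot": [0, 0, 2], "grip": 0}, {"slide": [0.006, -0.04, 0], "rot": [0, 0, 2], "grip": 0}, {"slide": [0.006, -0.04, 0], "rot": [0, 0, 2], "grip": 0}, {"slide": [0.006, -0.04, 0], "rot": [0, 0, 2], "grip": 0}]}}

```text
time: 21.0
ee_pos: [0.5256, 0.0719, 0.1772]
eef_rot: [0.127, 0.992, -0.0, 0.0]
ft_force: [1.2, 0.7, -1.7]
width: 0.0156
grip_force: 50.0
```

>>> {"op": "arm_command", "data": {"steps": [{"slide": [0.006, -0.04, 0], "rot": [0, 0, 2], "grip": 0}, {"slide": [0.006, -0.04, 0], "rot": [0, 0, 2], "grip": 0}, {"slide": [0.006, -0.04, 0], "rot": [0, 0, 2], "grip": 0}, {"slide": [0.006, -0.04, 0], "rot": [0, 0, 2], "grip": 0}, {"slide": [0.004, -0.04, 0], "rot": [0, 0, 1], "grip": 0}, {"slide": [0.002, -0.04, 0], "rot": [0, 0, 0], "grip": 0}, {"slide": [0, -0.02, 0], "rot": [0, 0, 0], "grip": 0}, {"slide": [0, 0, 0], "rot": [0, 0, 0], "grip": 0}]}}

```text
time: 22.0
ee_pos: [0.5555, -0.188, 0.1765]
eef_rot: [0.05, 0.999, 0.0, 0.0]
ft_force: [0.5, 0.1, -1.8]
width: 0.0154
grip_force: 50.0
```

```bash
python3 st.py
```

```text
t 22.0 p [ 0.5555 -0.188   0.1765] yaw 174.24 zax [ 0.  0. -1.] F [ 0.5  0.1 -1.8] w 0.0154 g 50.0 j [ 1.09  0.51 -1.11  1.59  0.46  1.34  1.39]
```

>>> {"op": "arm_command", "data": {"steps": [{"slide": [0.0005, -0.0015, -0.02], "rot": [0, 0, 0], "grip": 0}, {"slide": [0, 0, -0.02], "rot": [0, 0, 0], "grip": 0}, {"slide": [0, 0, -0.015], "rot": [0, 0, 0], "grip": 0}, {"slide": [0, 0, -0.007], "rot": [0, 0, 0], "grip": 0}, {"slide": [0, 0, 0], "rot": [0, 0, 0], "grip": 0}, {"slide": [0, 0, 0], "rot": [0, 0, 0], "grip": 0}, {"slide": [0, 0, 0], "rot": [0, 0, 0], "grip": 0}, {"slide": [0, 0, 0], "rot": [0, 0, 0], "grip": 0}]}}

```text
time: 23.0
ee_pos: [0.5563, -0.1887, 0.1144]
eef_rot: [0.049, 0.999, -0.0, 0.0]
ft_force: [1.0, -0.1, -2.5]
width: 0.0157
grip_force: 50.0
```

Run:
```python
from st import *
from fit import sil,M
s=st();p=shot('side')
z=s['ee_pos'][2]-.0461;print('under',z)
u,v=proj(p,[[.556,-.19,.06]])[0];x0,y0=int(u)-50,int(v)-38
a=np.clip(p['pixels'][y0:y0+75,x0:x0+100].astype(float)*1.5,0,255).astype(np.uint8)
a=cv2.resize(a,None,fx=8,fy=8,interpolation=cv2.INTER_CUBIC)
th=-.0995;c,q=np.cos(th),np.sin(th);R3=np.array([[c,-q,0],[q,c,0],[0,0,1]])
for b in M['cover'][:2]:
    h=cv2.convexHull(proj(p,b@R3.T+[s['ee_pos'][0],s['ee_pos'][1],z]).astype(np.float32))[:,0]
    cv2.polylines(a,[((h-[x0,y0]+.5)*8).astype(np.int32)],True,(255,0,0),1)
k=np.linspace(0,6.28,30)
for sg in(-1,1):
    P=np.c_[sg*.07+.0055*np.cos(k),.0055*np.sin(k),0*k+z+.012]@R3.T+[s['ee_pos'][0],s['ee_pos'][1],0]
    cv2.polylines(a,[((proj(p,P)-[x0,y0]+.5)*8).astype(np.int32)],True,(0,160,0),1)
cv2.imwrite('pics/a7.png',a[...,::-1])
```

```text
t 23.0 p [ 0.5563 -0.1887  0.1144] yaw 174.35 zax [ 0. -0. -1.] F [ 1.  -0.1 -2.5] w 0.0157 g 50.0 j [ 1.06  0.56 -1.07  1.65  0.52  1.24  1.36]
under 0.06831697349711734
```

View pics/a7.png

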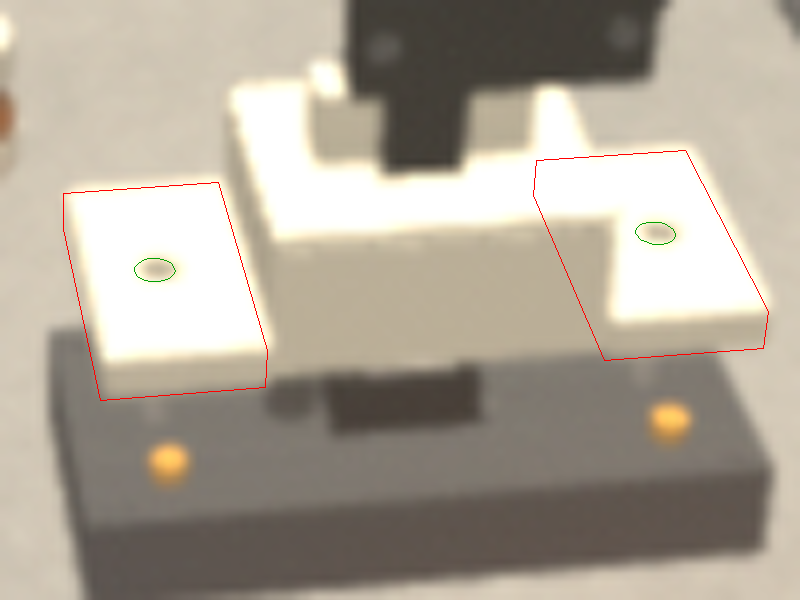

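>>> {"op": "arm_command", "data": {"steps": [{"slide": [-0.0006, -0.0008, 0], "rot": [0, 0, 0], "grip": 0}, {"slide": [0, 0, -0.006], "rot": [0, 0, 0], "grip": 0}, {"slide": [0, 0, -0.004], "rot": [0, 0, 0], "grip": 0}, {"slide": [0, 0, -0.004], "rot": [0, 0, 0], "grip": 0}, {"slide": [0, 0, -0.003], "rot": [0, 0, 0], "grip": 0}, {"slide": [0, 0, -0.003], "rot": [0, 0, 0], "grip": 0}, {"slide": [0, 0, -0.003], "rot": [0, 0, 0], "grip": 0}, {"slide": [0, 0, 0], "rot": [0, 0, 0], "grip": 0}]}}

```text
time: 24.05
ee_pos: [0.5555, -0.1894, 0.0909]
eef_rot: [0.049, 0.999, 0.0, -0.0]
ft_force: [0.8, 0.1, -3.3]
width: 0.0155
grip_force: 50.0
```

```bash
python3 st.py
```

```text
t 24.05 p [ 0.5555 -0.1894  0.0909] yaw 174.35 zax [-0.  0. -1.] F [ 0.8  0.1 -3.3] w 0.0155 g 50.0 j [ 1.05  0.59 -1.05  1.68  0.54  1.2   1.34]
```

>>> {"op": "arm_command", "data": {"steps": [{"slide": [0, 0, -0.004], "rot": [0, 0, 0], "grip": 0}, {"slide": [0, 0, -0.003], "rot": [0, 0, 0], "grip": 0}, {"slide": [0, 0, -0.003], "rot": [0, 0, 0], "grip": 0}, {"slide": [0, 0, -0.002], "rot": [0, 0, 0], "grip": 0}, {"slide": [0, 0, -0.0015], "rot": [0, 0, 0], "grip": 0}, {"slide": [0, 0, -0.0015], "rot": [0, 0, 0], "grip": 0}, {"slide": [0, 0, -0.001], "rot": [0, 0, 0], "grip": 0}, {"slide": [0, 0, 0], "rot": [0, 0, 0], "grip": 0}], "newtons": 60}}

```text
time: 25.05
ee_pos: [0.5556, -0.1894, 0.0761]
eef_rot: [0.049, 0.999, -0.0, -0.0]
ft_force: [-7.8, 0.6, 11.9]
width: 0.0152
grip_force: 60.0
```

```bash
python3 st.py
```

```text
t 25.05 p [ 0.5556 -0.1894  0.0761] yaw 174.35 zax [-0.    -0.001 -1.   ] F [-7.8  0.6 11.9] w 0.0152 g 60.0 j [ 1.04  0.61 -1.04  1.69  0.56  1.18  1.33]
```

>>> {"op": "arm_command", "data": {"steps": [{"slide": [0, 0, -0.0005], "rot": [0, 0, 0], "grip": 0}, {"slide": [0, 0, -0.0005], "rot": [0, 0, 0], "grip": 0}, {"slide": [0, 0, 0], "rot": [0, 0, 0], "grip": 0}, {"slide": [0, 0, 0], "rot": [0, 0, 0], "grip": 0}, {"slide": [0, 0, 0], "rot": [0, 0, 0], "grip": 0}, {"slide": [0, 0, 0], "rot": [0, 0, 0], "grip": 0}, {"slide": [0, 0, 0], "rot": [0, 0, 0], "grip": 0}, {"slide": [0, 0, 0], "rot": [0, 0, 0], "grip": 0}]}}

```text
time: 26.05
ee_pos: [0.5556, -0.1894, 0.076]
eef_rot: [0.049, 0.999, -0.001, -0.0]
ft_force: [-11.9, 0.7, 23.8]
width: 0.0152
grip_force: 60.0
```

Run:
```python
from st import *
s=st();p=shot('side')
u,v=proj(p,[[.556,-.19,.04]])[0];x0,y0=int(u)-50,int(v)-38
a=np.clip(p['pixels'][y0:y0+75,x0:x0+100].astype(float)*1.5,0,255).astype(np.uint8)
cv2.imwrite('pics/a8.png',cv2.resize(a,None,fx=8,fy=8,interpolation=cv2.INTER_CUBIC)[...,::-1])
```

```text
t 26.05 p [ 0.5556 -0.1894  0.076 ] yaw 174.35 zax [-0.    -0.001 -1.   ] F [-11.9   0.7  23.8] w 0.0152 g 60.0 j [ 1.04  0.61 -1.04  1.69  0.56  1.18  1.33]
```

View pics/a8.png

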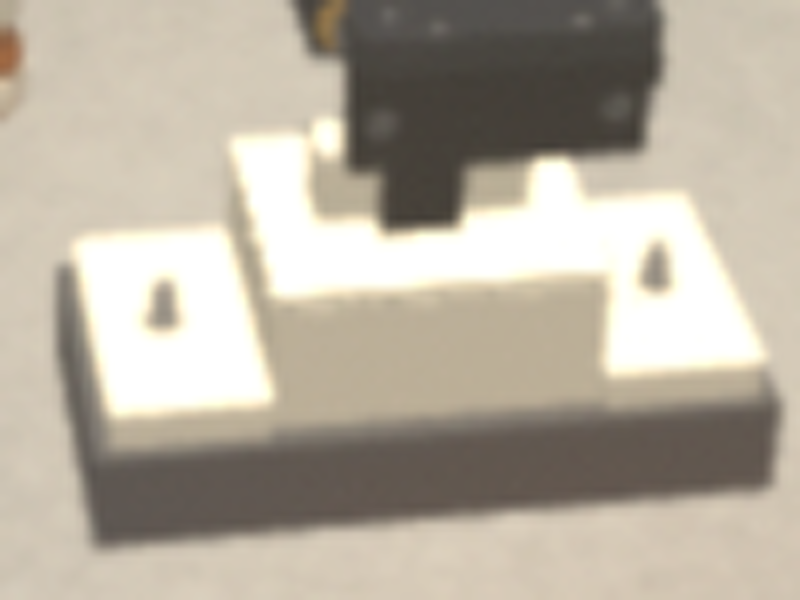

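The picture shows both dowels through the flanges, at (162,305) and (655,268), and no visible gap. The TCP stays at 0.076 while the push rose to 24 N, so the cover is flush and I am handing in.

```bash
python3 -c "
from bench import order
print(order.close_job())"
```

```text
the job is handed in; nothing more can be done
None
```

I handed the job in at about 26 s: the module is home in the pocket, the lever is shut over it, and the cover is on both dowels, still held pressed flush at about 24 N; no verdict came back.

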